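# Tip the cast bars out of the iron cooling tub

### The job

Empty the heavy iron tub of its three brass bars into the aluminium pan. With the red T-handled key, turn the slotted captive screw a quarter turn counter-clockwise, so that its arm swings clear of the tub's drop front, put the key back upright in its stand, and bring the pan up close under the drop front. Then, without lifting the tub off its step, rock it up by its loop handle on its front skid bar until all the bars have slid into the pan, and stand it back level on the step against the two pins, keeping your fingers off the screw and the bars and leaving the other things on the bench alone.

Things in the scene. Friction and masses are not known exactly. Their poses are not given: they have to be found in the camera images.
- riser: Fixed hardwood step, 170 (x) x 160 (y) mm, top 75 mm above its origin, which is the centre of its underside on the bench. Its +x is the pouring side: its front edge is at x = +85 mm. Two steel stop pins (8 mm thick, 11 mm high) stand on the top at x = +79.5, y = +-59 mm.
- tub: Loose open green-grey iron tub, about 2 kg, on the riser, same +x (pouring side), 9 mm forward of the riser's centre. Origin: centre of its underside. Inside 120 (x) x 90 (y) mm, floor 18, rim 76 mm up. Stands on two round skid bars 12 mm thick, 132 mm long, along y at x = +-60 mm; the front one touches the riser's pins. Level on the step it has tilt 0; rocking raises the rear (-x) side.
- tub_toe (a point): Centre of the tub's front skid bar: the line along the tub's y on which it rocks. No hinge: move the handle on a circle about it. Tub coordinates (60, 0, 6) mm, axes of the tub. The bars start to slide at 27 to 36 degrees of tilt, 50 is enough to empty it; past about 65 it falls over. It takes about 13 N upward at the handle at first.
- tub_handle (a point): Middle of the tub's steel loop handle over its rear wall: round bar 12 mm thick along the tub's y, straight for 84 mm, 36 mm above the rim; tub coordinates (-63, 0, 112) mm, so 123 mm behind and 106 mm above the front skid bar. It can turn between the finger pads. Axes of the tub.
- gate (a joint): Drop front of the tub: steel plate 92 wide x 60 mm high, hinged along its lower edge at the front end of the floor. 0 = shut (upright); grows as it falls outward to 1.65 rad, then a 60 mm chute in line with the floor. Unlocked, it falls open by its own and the bars' weight as the tub is rocked, and stays down.
- screw (a joint): Captive quarter-turn screw at the tub's front corner on its +y side, vertical axis, rad. 0 = locked: its steel arm (32 mm long, 10 wide) points to the tub's -y, in front of the gate. Grows counter-clockwise from above to a stop at 1.57, arm then along the tub's +x; the gate is free from about 1.1. Starts at 0 to 0.2. Needs about 0.06 Nm, stays where left.
- screw_slot (a point): Top centre of the screw's brass head (30 mm diameter; tub coordinates (72, 68, 84) mm). x = along the slot and the arm, z = up the axis. The slot runs right across the head, 7 mm wide (bevelled to 13 mm at the mouth), 12 mm deep.
- key: Key with a red T-handle, 90 g, loose, standing in its stand. Origin: centre of the lower end of its blade; z up the shank, x along the blade and the T-handle. Blade 20 (x) x 5 (y) mm, 20 mm long; shank 10 mm thick; flange 36 mm diameter with its underside at z = 30 mm; T-handle 66 (x) x 16 (y) x 22 (z) mm centred at z = 86 mm.
- key_grip (a point): Centre of the key's red T-handle, 86 mm above the blade's end; axes of the key. Grasp across its 16 mm.
- stand: Fixed dark wooden block 62 x 62 x 45 mm, origin at the centre of its underside. A round hole of 29 mm, 36 mm deep, in the middle of its top takes the key's blade; the key's flange rests on the top, so its blade's end is then 15 mm above the stand's origin.
- pan: Loose aluminium pan 165 (x) x 150 (y) x 28 mm high, walls and floor 3 mm, 0.45 kg; origin at the centre of its underside. Loop handle over its +x end wall. It belongs with its -x wall close to the riser's front edge (within about 10 mm), in line with the tub, handle pointing away from the riser.
- pan_handle (a point): Middle of the pan's loop handle: a round steel bar 10 mm thick along the pan's y, straight part 68 mm long, axis 58 mm above the bench; pan coordinates (81, 0, 58) mm.
- bar_a: Cast brass bar 80 (x) x 20 (y) x 13 mm, 140 g, origin at the centre of its underside; lies lengthwise in the tub.
- bar_b: Second such brass bar, 80 x 20 x 13 mm, origin at the centre of its underside.
- bar_c: Third such brass bar, 80 x 20 x 13 mm, origin at the centre of its underside.
- flux_jar: Bystander: small white jar with yellow cap, 46 mm diameter, 41 mm high; origin under its centre. Leave alone.
- solder_tin: Bystander: flat blue tin 56 x 77 x 22 mm; origin under its centre. Leave alone.
- charcoal_block: Bystander: black block 45 x 71 x 22 mm; origin under its centre. Leave alone.
- pliers_red: Bystander: cutters with red grips, 151 x 70 x 14 mm, lying flat; origin under the centre. Leave alone.
- wax_block: Bystander: green block of carving wax 32 x 61 x 18 mm; origin under its centre. Leave alone.
Mind the look-alikes: they are no part of the job. There is more than one size of the key; the job needs the larger.

How it is judged:
On the way, in this order (a step that is already met when the one before it is completed fails the run):
1. the captive screw has been turned at least 1.1 rad with the key in its slot (value of joint screw above 1.1 rad and contact force between key and screw above 0.1 N).
2. the tub is rocked up at least 32 degrees on its front skid bar (angle between tub's own z axis and vertical above 0.56 rad and z of tub_toe in the frame of riser below 0.093 m), for 0.2 s.
At the end, for the whole second after the job is handed in: Screw undone (over 1.0 rad); tub level (3 degrees) on the step within 10 mm of its place (15 mm sideways); all three bars in the pan, pan flat on the bench; key upright in the stand's hole, flange on top (8 mm, 4.5 degrees); all at rest (value of joint screw above 1 rad and angle between each of tub, pan's own z axis and vertical below 0.05 rad and z of tub_toe in the frame of riser between 0.076 and 0.086 m and x of tub_toe in the frame of riser between 0.053 and 0.077 m and y of tub_toe in the frame of riser between -0.015 and 0.015 m and angle between the x axis of tub and the x axis of riser, either way round below 0.1 rad and x of bar_a in the frame of pan between -0.08 and 0.08 m and y of bar_a in the frame of pan between -0.073 and 0.073 m and z of bar_a in the frame of pan between 0 and 0.04 m and linear speed of each of bar_a, bar_b, bar_c, tub, key below 0.02 m/s and x of bar_b in the frame of pan between -0.08 and 0.08 m and y of bar_b in the frame of pan between -0.073 and 0.073 m and z of bar_b in the frame of pan between 0 and 0.04 m and x of bar_c in the frame of pan between -0.08 and 0.08 m and y of bar_c in the frame of pan between -0.073 and 0.073 m and z of bar_c in the frame of pan between 0 and 0.04 m and height (world z) of pan below 0.006 m and horizontal distance between key and stand below 0.008 m and angle between key's own z axis and vertical below 0.08 rad and z of key in the frame of stand between 0.011 and 0.02 m); the robot touches nothing.
It fails at once if the tub's front skid bar is lifted more than 12 mm off the step (z of tub_toe in the frame of riser above 0.093 m).
It fails at once if the tub is tipped over (past 70 degrees) (angle between tub's own z axis and vertical above 1.22 rad).
It fails at once if the fingers touch the screw (contact force between the fingers and screw above 1 N).
It fails at once if the fingers touch a bar (contact force between the fingers and bar_a above 1 N or contact force between the fingers and bar_b above 1 N or contact force between the fingers and bar_c above 1 N).
It fails at once if a bystander is pushed more than 30 mm (distance of any of flux_jar, solder_tin, charcoal_block, pliers_red, wax_block from where it was at the start of the episode above 0.03 m).
It also fails if it takes over 72 s, if anything falls off the work surface, if the arm or the gripper's body presses on something with over 40 N, if the wrist force passes 120 N, or if a joint passes its speed limit or range.

### The arm

A 7-joint arm with a two-finger parallel gripper is mounted at the origin on a cart in front of the work surface, level with it; the furniture and walls round the work are solid. World frame = base frame: x ahead of the robot, y to its left, z up, the work surface at z = 0. Lengths are in m, angles in rad, forces in N, time in s.
With the tool pointing down it reaches from about 0.4 to 0.85 m from the base axis. Payload 10.4 kg.
Tool frame: the origin (TCP) lies at the very end of the fingers, on their centre line; the grasp point (between the pads) lies 19 mm behind it; z points along the fingers, y is the line along which they close (so a half turn about z gives the same grasp; the last joint's range is limited). The gripper opens to 87 mm and grips with 3 to 60 N. Pads are 19 mm wide; open, the fingers measure 117 mm over their backs; the gripper's body (75 mm by 190 mm) begins 51 mm behind the grasp point.
Start: joints at [-1.19, 0.332, -0.065, 1.46, 0.022, 1.35, -0.088], TCP at [0.246, 0.575, 0.223] pointing down, gripper open.
Joint ranges: [-2.6, 2.6], [-0.5, 2.12], [-1.47, 1.34], [0.16, 2.42], [-1.27, 4.41], [0.06, 2.06], [-2.6, 2.6]. Speed limits (rad/s): [2.22, 2.22, 2.79, 2.79, 3.14, 3.14, 3.14].

### API

Orientations are given as a unit quaternion [x, y, z, w].
In Python, from bench import * gives the robot as it stands.
- The arm moves only by the tool step_arm, never from a script. Its arguments are lists of equal length, an entry for each row: "delta_pos": the shift along the world's x, y, z in units of 25 mm (1.0 is 25 mm), a list of three; "turn": the turn about the world's z in units of 0.12 rad (1.0 is 0.12 rad). In form: {"delta_pos": [[tx, ty, tz], ...], "turn": [turn, ...]}. A call has 1 to 12 rows; each row shifts and turns the commanded pose from where the row before left it; what a row does not reach is not made up. A row lasts 1/10 s, in which the tool goes at most 50 mm and 8.59 degrees, less where a joint would pass 70% of its speed; a pose out of reach is approached as far as the arm can. A call with a number of a shift or a turn outside -1 to 1 is refused whole. A call with a gripper value outside its range is refused whole. "grip" is the closure, from 0 (fully open) to 1 (shut), set as the call begins (left out, the last holds). The fingers move at their own pace and stop on an object; "newtons" is the grip in N (left out, the last holds). Time passes only in rows, so rows that do not move let the fingers close. It gives the time, the measured TCP pose, the force, the opening and the grip force at its end, in the units of the state.
- read_state(): the state, without advancing time (a new reading comes with each control period).
- camera(name): name is "scene" or "top" or "wrist"; returns a dict with "image" (420x560x3 uint8, red, green, blue), "z_map" (420x560 float32, m along the optical axis (not along the pixel's ray), 0 where there is no reading), "mtx" (3x3 intrinsics, pixels), "view" (4x4, takes a point from world to camera coordinates). Camera axes: x right, y up, looking along -z (the intrinsics and any distortion apply to the point x, -y, -z); pixel columns grow to the right and rows downward; lengths in m; the calibration is good to about 2 mm. A picture is of the moment at which its call begins.
- close_job(): hands the job in; it is judged then, once.
The state is a dict: "time": time; "joint_positions": joint angles; "joint_vel": joint speeds; "joint_torque": joint torques, N m; "ee_pos": TCP position; "eef_rot": TCP orientation; "ft_force": force on the tool from outside, world axes, zero at the start; "torque": the same for the moment, N m; "width": finger opening in m; "grip_force": force on a finger pad.
Only numpy, scipy, OpenCV 4.12 (cv2) and the standard library are available. Lean on these libraries where they do the work, as an engineer would, in place of code of your own. Each camera call takes 0.05 s, during which the arm holds its last target. There are 200 camera calls.

## Working session

There is one attempt and no reset: what is moved stays moved. The work goes in short steps, Python scripts to look and compute and a tool call to move; the robot and the scene stay as the last step left them, time stands still between calls to the robot, and variables do not carry over. Pictures are saved under pics/ and viewed, at most 10 in all, crops included, and the job is handed in when it is done.

Besides the shell and the picture viewer there is one more tool, called after "Call:" as name([rows], argument=value, ...), one row to a line, values as JSON. step_arm: Moves the arm, as the interface text tells. Shifts and turns lie within -1 to 1; 1 stands for 25 mm of shift or 0.12 rad of turn. Its arguments: {"type":"object","properties":{"delta_pos":{"type":"array"},"turn":{"type":"array"},"grip":{"type":"number"},"newtons":{"type":"number"}},"required":["delta_pos","turn"]}

```bash
mkdir -p pics; cat > h.py <<'E'
from bench import *
import numpy as np, cv2
def cap(n):
    c=camera(n); c['n']=n; return c
def save(c,f,crop=None,s=1):
    im=c['image'][:,:,::-1]
    if crop: x0,y0,x1,y1=crop; im=im[y0:y1,x0:x1]
    im=cv2.resize(im,None,fx=s,fy=s,interpolation=cv2.INTER_CUBIC); cv2.imwrite('pics/'+f,im)
def cloud(c):
    z=c['z_map']; K=c['mtx']; h,w=z.shape
    u,v=np.meshgrid(np.arange(w),np.arange(h))
    p=np.stack([(u-K[0,2])/K[0,0]*z,-(v-K[1,2])/K[1,1]*z,-z,np.ones_like(z)],-1)
    return (p@np.linalg.inv(c['view']).T)[...,:3]
def ray(c,u,v,h):
    K=c['mtx'];V=np.linalg.inv(c['view'])
    d=V[:3,:3]@np.array([(u-K[0,2])/K[0,0],-(v-K[1,2])/K[1,1],-1]);o=V[:3,3]
    return o+d*(h-o[2])/d[2]
E
python3 - <<'E'
from h import *
for n in('scene','top'):
    c=cap(n); save(c,n+'0.png',None,1.4); np.savez(n+'0.npz',**c)
    print(n,c['mtx'].tolist(),np.linalg.inv(c['view']).round(3).tolist())
print(read_state())
E
```

```text
scene [[459.7346961685758, 0.0, 283.3743395758321], [0.0, 459.7346961685758, 203.0990297709999], [0.0, 0.0, 1.0]] [[0.731, 0.482, -0.483, 0.086], [-0.682, 0.525, -0.509, -0.52], [0.009, 0.701, 0.713, 0.882], [0.0, 0.0, 0.0, 1.0]]
top [[447.07735941620126, 0.0, 284.42472990055865], [0.0, 447.07735941620126, 209.25526583987644], [0.0, 0.0, 1.0]] [[0.019, 0.998, -0.052, 0.548], [-1.0, 0.019, 0.003, 0.039], [0.004, 0.052, 0.999, 1.503], [0.0, 0.0, 0.0, 1.0]]
{'time': 0.1, 'joint_positions': array([-1.18959829,  0.33282641, -0.06470478,  1.46084466,  0.02162835,
        1.34989897, -0.08851016]), 'joint_vel': array([-0.00058875, -0.00131629, -0.00017084, -0.00072835, -0.00016759,
        0.00045496, -0.00125617]), 'joint_torque': array([ 1.09377408e-03, -6.24545503e+01,  2.44274869e-02, -3.90715992e+01,
       -6.13172539e-02,  3.66449158e-02,  9.45983038e-05]), 'ee_pos': array([0.24544625, 0.57441676, 0.2218285 ]), 'eef_rot': array([ 2.00520526e-01,  9.79689292e-01, -6.34499711e-04, -8.74693392e-05]), 'ft_force': array([-0.13310956,  0.12629798,  0.56057814]), 'torque': array([-0.01609745, -0.02596215,  0.02314765]), 'grip_force': 0.0, 'width': 0.08711718262772601}
```

View pics/top0.png

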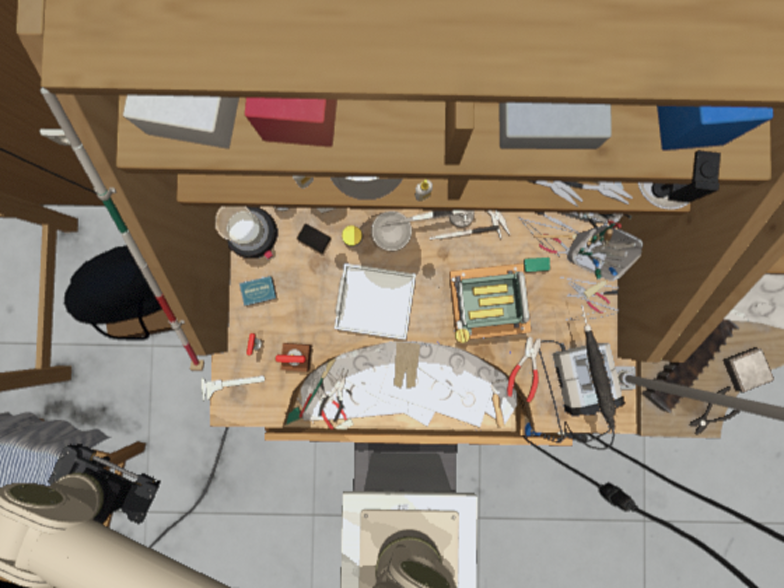

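View pics/scene0.png

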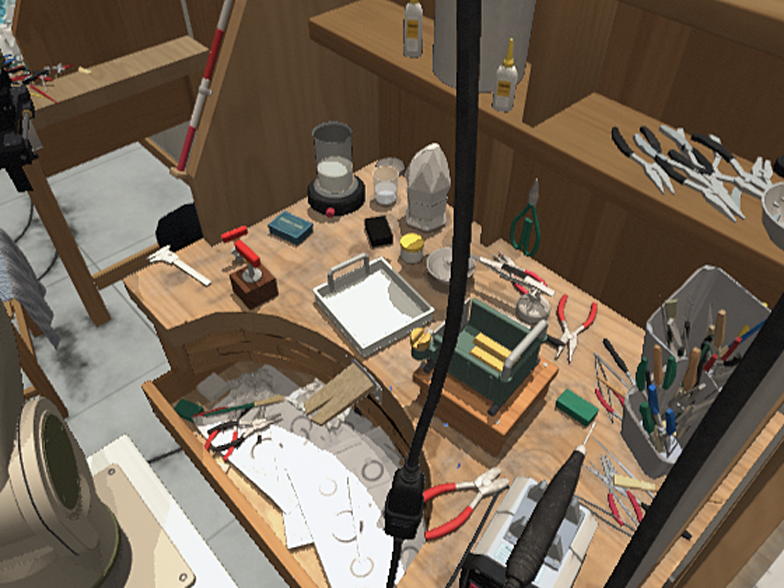

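Top view (784-wide picture pixels): tub on its riser at (490,302), loop handle on its right side at (525,302), screw head at (462,335), so the pouring side is world +y. The pan is at (375,302). There are two red T-handles: (291,357), standing in the dark block, and (252,345). I'll confirm which is larger in one crop while measuring.

```bash
python3 - <<'E'
from h import *
C={n:dict(np.load(n+'0.npz')) for n in('scene','top')}
a=C['scene']['image'][150:225,140:215]; b=C['top']['image'][225:285,165:235]
im=np.hstack([cv2.resize(a,(400,400),interpolation=3),cv2.resize(b,(400,400),interpolation=3)])
cv2.imwrite('pics/keys.png',im[:,:,::-1])
def rep(name,m,P):
    n,l,s,ce=cv2.connectedComponentsWithStats(m.astype(np.uint8))
    for i in range(1,n):
        if s[i,4]<12: continue
        q=P[l==i]; 
        r=cv2.minAreaRect((q[:,:2]*1000).astype(np.float32))
        print(name,s[i,4],ce[i].round(),'med',np.median(q,0).round(3),'zmax',q[:,2].max().round(3),'rect',[np.round(x,1) for x in r])
for n in C:
    c=C[n];P=cloud(c);hsv=cv2.cvtColor(c['image'],cv2.COLOR_RGB2HSV);H,S,V=[hsv[...,i].astype(int) for i in range(3)]
    ok=(c['z_map']>0)&(P[...,0]>.3)&(P[...,0]<.85)&(abs(P[...,1])<.5)&(P[...,2]<.3)
    print('==',n)
    rep('red',ok&((H<5)|(H>174))&(S>180)&(P[...,2]>.03),P)
    rep('yel',ok&(H>18)&(H<34)&(S>110)&(V>120)&(P[...,2]>.02),P)
    rep('pan',ok&(S<30)&(V>110)&(P[...,2]<.07)&(P[...,0]>.5)&(P[...,1]>-.1)&(P[...,1]<.2),P)
    rep('handle',ok&(P[...,2]>.172)&(P[...,1]<0)&(P[...,0]<.72),P)
    rep('woodtop',ok&(abs(P[...,2]-.075)<.004)&(P[...,1]<.02)&(H<20),P)
E
```

```text
== scene
red 12 [136.  93.] med [0.501 0.452 0.26 ] zmax 0.264 rect [array([500.9, 452.4]), array([ 7.1, 12.5]), np.float64(37.8)]
red 95 [167. 167.] med [0.498 0.368 0.072] zmax 0.079 rect [array([499.5, 368.7]), array([11.9, 49.1]), np.float64(83.6)]
red 153 [176. 181.] med [0.468 0.268 0.11 ] zmax 0.114 rect [array([477.3, 303.7]), array([130. ,  24.2]), np.float64(77.6)]
red 37 [521. 250.] med [ 0.812 -0.428  0.186] zmax 0.212 rect [array([ 810.1, -428.6]), array([12.6,  4.7]), np.float64(19.6)]
red 25 [506. 260.] med [ 0.765 -0.421  0.189] zmax 0.205 rect [array([ 766.1, -420.4]), array([10.2,  5.6]), np.float64(15.4)]
yel 149 [294. 172.] med [0.759 0.147 0.041] zmax 0.044 rect [array([759.2, 148.1]), array([45.7, 44.2]), np.float64(21.7)]
yel 32 [296. 237.] med [ 0.528 -0.094  0.158] zmax 0.16 rect [array([529.4, -93.2]), array([25.6,  9.7]), np.float64(8.9)]
yel 57 [301. 242.] med [ 0.531 -0.107  0.155] zmax 0.16 rect [array([ 531.1, -107.5]), array([29.1, 18.4]), np.float64(11.8)]
yel 148 [352. 246.] med [ 0.634 -0.161  0.105] zmax 0.108 rect [array([ 639.2, -158.2]), array([
[... 3682 characters left out ...]
), array([21.8, 11.7]), np.float64(29.0)]
handle 149 [374. 212.] med [ 0.613 -0.229  0.191] zmax 0.201 rect [array([ 615.2, -229.4]), array([104.8,  12.5]), np.float64(7.7)]
handle 92 [473. 276.] med [ 0.435 -0.498  0.243] zmax 0.299 rect [array([ 435.5, -497.4]), array([ 5.1, 15.6]), np.float64(89.2)]
woodtop 341 [341. 199.] med [ 0.672 -0.137  0.075] zmax 0.079 rect [array([ 628. , -172.6]), array([117.8, 168.8]), np.float64(7.4)]
woodtop 16 [448. 215.] med [ 0.612 -0.49   0.075] zmax 0.078 rect [array([ 614.1, -490.5]), array([45. ,  3.6]), np.float64(0.0)]
woodtop 263 [357. 236.] med [ 0.542 -0.196  0.075] zmax 0.079 rect [array([ 542.7, -198.5]), array([ 31.2, 144.5]), np.float64(10.7)]
```

View pics/keys.png

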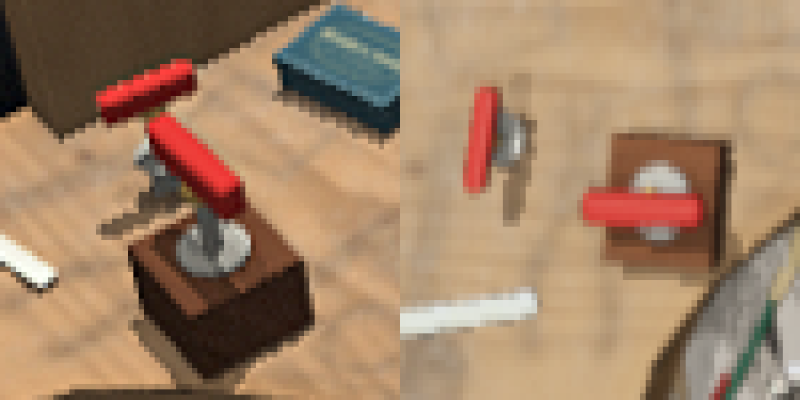

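The crop shows the red T-handle in the dark stand (right crop at (643,207), left crop at (197,165)) is clearly the larger key. The one at (482,140) is small and free-standing, so I leave it alone. Next come the key yaw, the pan and the slot.

```bash
python3 - <<'E'
from h import *
C={n:dict(np.load(n+'0.npz')) for n in('scene','top')}
for n,(x0,y0,x1,y1),h in(('top',(194,250,222,264),.112),('scene',(163,169,186,190),.109)):
    c=C[n];hsv=cv2.cvtColor(c['image'],cv2.COLOR_RGB2HSV).astype(int)
    m=np.zeros(hsv.shape[:2],bool);m[y0:y1,x0:x1]=1
    m&=((hsv[...,0]<8)|(hsv[...,0]>172))&(hsv[...,1]>140)&(hsv[...,2]>(170 if n=='scene' else 120))
    v,u=np.nonzero(m); q=np.array([ray(c,a,b,h)[:2] for a,b in zip(u,v)])*1000
    print(n,len(q),q.mean(0),cv2.minAreaRect(q.astype(np.float32)),cv2.fitLine(q.astype(np.float32),2,0,.01,.01).ravel())
c=C['top'];P=cloud(c)
# stand top centre, brown
hsv=cv2.cvtColor(c['image'],cv2.COLOR_RGB2HSV).astype(int)
m=(abs(P[...,2]-.045)<.006)&(abs(P[...,0]-.467)<.05)&(abs(P[...,1]-.27)<.06)
print('stand',cv2.minAreaRect((P[m][:,:2]*1000).astype(np.float32)))
m=(P[...,2]>.05)&(P[...,2]<.075)&(abs(P[...,0]-.61)<.08)&(abs(P[...,1]-.17)<.03)
print('panh',m.sum(),cv2.minAreaRect((P[m][:,:2]*1000).astype(np.float32)))
m=(P[...,2]>.02)&(P[...,2]<.036)&(abs(P[...,0]-.60)<.11)&(abs(P[...,1]-.09)<.11)
print('panrim',m.sum(),cv2.minAreaRect((P[m][:,:2]*1000).astype(np.float32)))
E
```

```text
top 109 [471.85675358 272.5270783 ] ((472.7757873535156, 271.0792236328125), (15.416298866271973, 61.95571517944336), 1.051942229270935) [2.0096216e-02 9.9979806e-01 4.7185675e+02 2.7252707e+02]
scene 96 [472.17347824 276.30323253] ((472.1781005859375, 276.86083984375), (63.81623840332031, 13.361886024475098), 87.28866577148438) [1.1524021e-02 9.9993360e-01 4.7217346e+02 2.7630322e+02]
stand ((470.4773254394531, 272.0211486816406), (62.908836364746094, 62.07349395751953), 86.78903198242188)
panh 82 ((615.137451171875, 169.10205078125), (10.76806926727295, 85.24369812011719), 82.55901336669922)
panrim 295 ((604.5756225585938, 88.9167251586914), (170.31382751464844, 155.72067260742188), 82.3056411743164)
```

Call:
step_arm([
  [0.8, -1, 0],
  [0.8, -1, 0],
  [0.8, -1, 0],
  [0.8, -1, 0],
  [0.8, -1, 0],
  [0.8, -1, 0],
  [0.8, -1, 0],
  [0.8, -1, 0],
  [0.8, -1, 0],
  [0.8, -1, 0],
  [0.4, -1, 0],
  [0, 0, 0],
], turn=[-1, -1, -1, -1, -1, -1, -1, -1, -1, 0, 0, 0])

```text
time: 1.3
ee_pos: [0.4576, 0.2955, 0.2224]
eef_rot: [0.678, 0.735, -0.0, 0.001]
ft_force: [-0.7, -1.0, -0.4]
width: 0.0865
grip_force: 0.0
```

Key grip at about (0.471, 0.274), consistent with the stand centre (0.470, 0.272). Handle lies along y.

Call:
step_arm([
  [0.5, -0.8, -0.6],
  [0, 0, -0.6],
  [0, 0, -0.6],
  [0, 0, 0],
  [0, 0, 0],
], turn=[-0.8, 0, 0, 0, 0])

```text
time: 1.8
ee_pos: [0.4677, 0.2802, 0.1777]
eef_rot: [0.71, 0.704, -0.0, -0.0]
ft_force: [0.8, 0.5, 0.4]
width: 0.087
grip_force: 0.0
```

```bash
python3 - <<'E'
from h import *
c=cap('wrist'); print(np.linalg.inv(c['view']).round(3).tolist()); s=read_state();print(s['ee_pos'],s['eef_rot'],s['joint_vel'].round(3))
P=cloud(c);hsv=cv2.cvtColor(c['image'],cv2.COLOR_RGB2HSV).astype(int)
m=((hsv[...,0]<8)|(hsv[...,0]>172))&(hsv[...,1]>140)&(P[...,2]>.1)&(P[...,2]<.118)
q=P[m]; print(m.sum(),q.mean(0),cv2.minAreaRect((q[:,:2]*1000).astype(np.float32)))
save(c,'w1.png')
E
```

```text
[[1.0, 0.007, 0.003, 0.468], [-0.008, 0.953, 0.302, 0.362], [-0.001, -0.302, 0.953, 0.341], [0.0, 0.0, 0.0, 1.0]]
[0.46804163 0.28030353 0.17819234] [7.10076775e-01 7.04124203e-01 2.82033814e-04 1.20853215e-05] [ 0.002 -0.008  0.003 -0.007 -0.    -0.001  0.002]
1753 [0.47050967 0.27719254 0.11215198] ((470.5876159667969, 274.07666015625), (63.6791877746582, 15.57751750946045), 89.48442840576172)
```

View pics/w1.png

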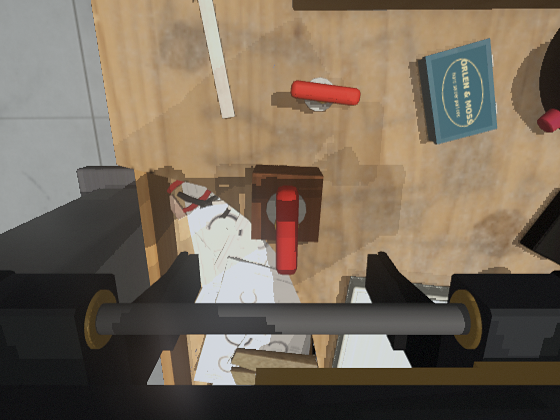

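Wrist view: big key at (287,230), centre measured (0.4706, 0.274), fingers straddling it correctly. Descend and grip.

Call:
step_arm([
  [0.1, -0.25, -0.8],
  [0, 0, -1],
  [0, 0, -1],
  [0, 0, -1],
  [0, 0, 0],
  [0, 0, 0],
], turn=[0, 0, 0, 0, 0, 0])

```text
time: 2.45
ee_pos: [0.4709, 0.2739, 0.0836]
eef_rot: [0.71, 0.704, 0.0, 0.0]
ft_force: [-0.4, 0.2, 0.2]
width: 0.087
grip_force: 0.0
```

Call:
step_arm([
  [0, 0, 0],
  [0, 0, 0],
  [0, 0, 0],
  [0, 0, 0],
  [0, 0, 0],
  [0, 0, 0],
], turn=[0, 0, 0, 0, 0, 0], grip=1, newtons=40)

```text
time: 3.05
ee_pos: [0.4706, 0.2735, 0.0827]
eef_rot: [0.71, 0.704, 0.0, 0.0]
ft_force: [0.0, -0.6, 0.3]
width: 0.0472
grip_force: 0.0
```

Call:
step_arm([
  [0, 0, 0],
  [0, 0, 0],
  [0, 0, 0],
  [0, 0, 0],
  [0, 0, 0.2],
  [0, 0, 0.8],
  [0, 0, 1],
  [0, 0, 1],
  [0, 0, 1],
  [0, 0, 1],
  [0, 0, 1],
  [0, 0, 1],
], turn=[0, 0, 0, 0, 0, 0, 0, 0, 0, 0, 0, 0])

```text
time: 4.25
ee_pos: [0.4704, 0.2733, 0.2589]
eef_rot: [0.71, 0.704, 0.0, 0.0]
ft_force: [0.3, 0.8, -1.2]
width: 0.0173
grip_force: 40.0
```

Call:
step_arm([
  [0.2, -1, 1],
  [0.2, -1, 0],
  [0.2, -1, 0],
  [0.2, -1, 0],
  [0.2, -1, 0],
  [0.2, -1, 0],
  [0.2, -1, 0],
  [0.2, -1, 0],
  [0.2, -1, 0],
  [0.2, -1, 0],
  [0.2, -1, 0],
  [0.2, -1, 0],
], turn=[-1, -1, -1, -1, -1, -1, -1, -1, -1, -1, -1, -0.3])

```text
time: 5.45
ee_pos: [0.5305, -0.0276, 0.2829]
eef_rot: [0.995, 0.1, 0.0, -0.0]
ft_force: [-0.3, 0.7, -0.8]
width: 0.0172
grip_force: 40.0
```

Call:
step_arm([
  [0, -1, 0],
  [0, -1, 0],
  [0, 0, 0],
  [0, 0, 0],
  [0, 0, 0],
], turn=[0, 0, 0, 0, 0])

```text
time: 5.95
ee_pos: [0.5306, -0.0755, 0.2826]
eef_rot: [0.995, 0.103, -0.0, -0.0]
ft_force: [-0.5, 0.8, -1.5]
width: 0.0172
grip_force: 40.0
```

```bash
python3 - <<'E'
from h import *
c=cap('wrist'); s=read_state();print(s['ee_pos'],s['eef_rot'],s['width'],s['grip_force'])
np.savez('w2.npz',**c);save(c,'w2.png')
E
```

```text
[ 0.53061092 -0.0753381   0.28257522] [ 9.94626659e-01  1.03526737e-01 -3.57828805e-05 -1.48247374e-04] 0.017173350973766755 39.999847412109375
```

View pics/w2.png

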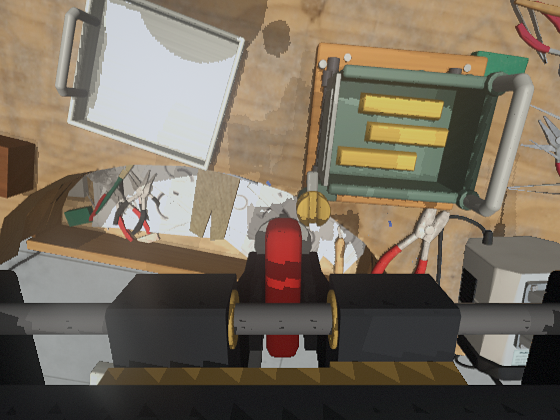

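Wrist view: brass screw head at (313,206) with its arm pointing up to (313,178); held key at (284,288). Measuring head, arm direction and key.

```bash
python3 - <<'E'
from h import *
c=dict(np.load('w2.npz'));P=cloud(c);hsv=cv2.cvtColor(c['image'],cv2.COLOR_RGB2HSV).astype(int)
z=np.zeros(P.shape[:2],bool);z[160:240,285:345]=1
m=z&(abs(P[...,2]-.158)<.008)&(hsv[...,0]>15)&(hsv[...,0]<36)&(hsv[...,1]>90)
q=P[m]*1000;r=cv2.minEnclosingCircle(q[:,:2].astype(np.float32));print('head',m.sum(),q.mean(0),r,np.percentile(q[:,2],[10,50,95]))
sl=z&(np.hypot(P[...,0]*1000-r[0][0],P[...,1]*1000-r[0][1])<13.5)&((P[...,2]<.153)|(hsv[...,2]<110))
q=P[sl]; 
v,u=np.nonzero(sl);q2=np.array([ray(c,a,b,.155)[:2] for a,b in zip(u,v)])*1000
if len(q2)>4: print('slot',len(q2),cv2.fitLine(q2.astype(np.float32),2,0,.01,.01).ravel(),q[:,2].round(3)[:10])
ar=z&(P[...,2]>.08)&(hsv[...,1]<60)&(P[...,2]<.16)&(P[...,0]>.545)&(P[...,0]<.6)
q=P[ar]*1000;print('arm',len(q),np.median(q,0),cv2.minAreaRect(q[:,:2].astype(np.float32)))
m=((hsv[...,0]<8)|(hsv[...,0]>172))&(hsv[...,1]>120)&(P[...,2]>.28)&(np.arange(560)[None]>240)&(np.arange(560)[None]<330)
q=P[m]*1000;print('key',m.sum(),np.median(q,0),cv2.minAreaRect(q[:,:2].astype(np.float32)))
# tub walls/handle yaw
m=(P[...,2]>.180)&(P[...,2]<.2)&(P[...,1]<-.19)&(P[...,1]>-.27);q=P[m]*1000;print('tubh',m.sum(),cv2.minAreaRect(q[:,:2].astype(np.float32)))
im=c['image'][165:240,285:345,::-1];cv2.imwrite('pics/slot.png',cv2.resize(im,None,fx=8,fy=8,interpolation=cv2.INTER_CUBIC))
E
```

```text
head 675 [ 531.07514917 -103.65653933  158.99818955] ((530.0718383789062, -104.09838104248047), 14.922175407409668) [156.75077694 159.62185181 161.0079145 ]
slot 541 [ 8.5741073e-01  5.1463270e-01  5.4130896e+02 -9.6150726e+01] [-0.    -0.001  0.    -0.    -0.001 -0.003  0.    -0.    -0.001 -0.001]
arm 1082 [ 555.54936943 -110.32060812  141.92671781] ((560.5725708007812, -114.3604736328125), (30.38091278076172, 42.61662292480469), 7.018927097320557)
key 3626 [545.04952673 -74.31460629 312.46435637] ((556.583740234375, -73.01214599609375), (114.06328582763672, 21.171289443969727), 13.293519973754883)
tubh 2783 ((614.1907348632812, -228.5899200439453), (106.8656005859375, 13.004899978637695), 7.080249309539795)
```

View pics/slot.png

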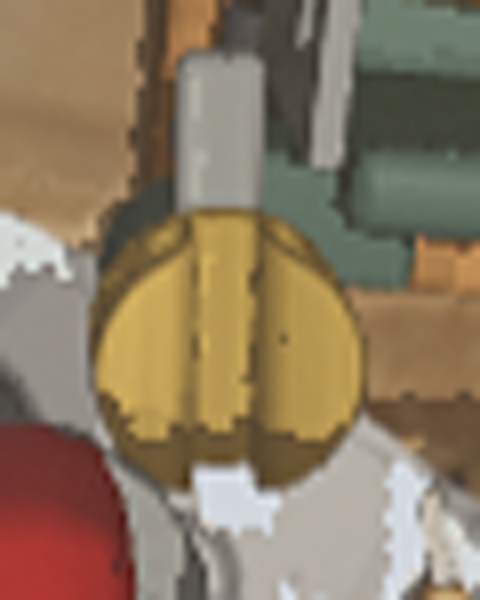

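```bash
python3 - <<'E'
from h import *
c=dict(np.load('w2.npz'))
for a,b,h in(((313.1,191.9),(313.1,223),.147),((312.5,173),(312.7,190),.147)):
    p,q=ray(c,*a,h),ray(c,*b,h);d=p-q;print(p,q,np.degrees(np.arctan2(d[1],d[0])))
P=cloud(c);print(P[180,312],P[205,313])
E
```

```text
[ 0.54364289 -0.10177089  0.147     ] [ 0.51494836 -0.10861722  0.147     ] 13.419502996210994
[ 0.56019714 -0.09727857  0.147     ] [ 0.5452701  -0.10101538  0.147     ] 14.054463755451625
[ 0.55308883 -0.09890813  0.1423063 ] [ 0.5320563  -0.10433924  0.14819083]
```

Call:
step_arm([
  [0, -0.6, 0],
  [0, -0.57, 0],
  [0, 0, 0],
  [0, 0, -0.6],
  [0, 0, -0.6],
  [0, 0, -0.6],
  [0, 0, -0.3],
  [0, 0, -0.3],
  [0, 0, -0.2],
  [0, 0, 0],
], turn=[0.25, 0, 0, 0, 0, 0, 0, 0, 0, 0])

```text
time: 7.0
ee_pos: [0.5304, -0.105, 0.2171]
eef_rot: [0.993, 0.118, -0.0, -0.0]
ft_force: [-0.5, 2.4, -2.2]
width: 0.0171
grip_force: 40.0
```

Call:
step_arm([
  [0, 0, 0],
  [0, 0, 0],
  [0, 0, 0],
  [0, 0, 0],
  [0, 0, 0],
  [0, 0, 0],
  [0, 0, 0],
  [0, 0, 0],
  [0, 0, 0],
  [0, 0, 0],
  [0, 0, 0],
  [0, 0, 0],
], turn=[0.8, 1, 1, 1, 1, 1, 1, 1, 1, 1, 1, 1])

```text
time: 8.2
ee_pos: [0.5305, -0.1057, 0.2177]
eef_rot: [0.676, 0.737, 0.0, -0.0]
ft_force: [-1.1, 1.1, -3.3]
width: 0.0171
grip_force: 40.0
```

Call:
step_arm([
  [0, 0, 0],
  [0, 0, 0],
  [0, 0, 0],
], turn=[0.2, 0, 0])

```text
time: 8.5
ee_pos: [0.5306, -0.1058, 0.2177]
eef_rot: [0.67, 0.742, 0.0, 0.0]
ft_force: [0.2, 0.7, -3.7]
width: 0.017
grip_force: 40.0
```

```bash
python3 - <<'E'
from h import *
c=cap('wrist'); s=read_state();print(s['ee_pos'],s['eef_rot'],s['ft_force'],s['torque'])
np.savez('w3.npz',**c);save(c,'w3.png')
E
```

```text
[ 0.53054601 -0.10577033  0.21767235] [6.69873580e-01 7.42475175e-01 8.28333975e-06 4.22810335e-05] [-0.04233874  0.50723598 -1.46732408] [ 0.19058257  0.27969305 -0.08404111]
```

View pics/w3.png

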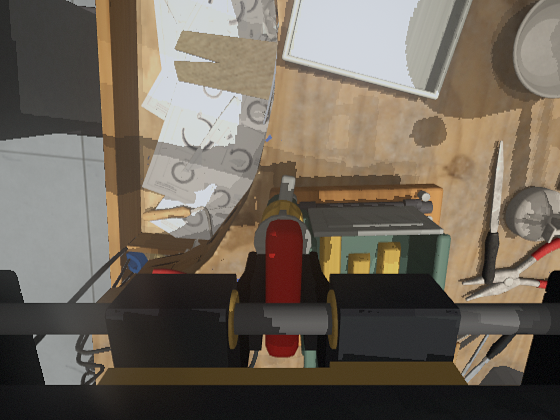

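The wrist view shows the screw arm at (288,185), now pointing along the pouring direction. The screw is undone (about 1.5 rad). Taking the key back.

Call:
step_arm([
  [0, 0, 0.3],
  [0, 0, 0.6],
  [0, 0, 0.8],
  [0, 0, 0.9],
  [-0.2, 1, 0],
  [-0.2, 1, 0],
  [-0.2, 1, 0],
  [-0.2, 1, 0],
  [-0.2, 1, 0],
  [-0.2, 1, 0],
  [-0.2, 1, 0],
  [-0.2, 1, 0],
], turn=[0, 0, 0, 0, -0.9, 0, 0, 0, 0, 0, 0, 0])

```text
time: 9.75
ee_pos: [0.4907, 0.0951, 0.2836]
eef_rot: [0.709, 0.706, 0.001, 0.0]
ft_force: [-0.7, 0.9, -1.1]
width: 0.0167
grip_force: 40.0
```

Call:
step_arm([
  [-0.2, 1, 0],
  [-0.2, 1, 0],
  [-0.2, 1, 0],
  [-0.2, 1, 0],
  [0, 1, 0],
  [0, 1, 0],
  [0, 1, 0],
  [0, 0.2, 0],
  [0, 0, 0],
  [0, 0, 0],
  [0, 0, 0],
], turn=[0, 0, 0, 0, 0, 0, 0, 0, 0, 0, 0])

```text
time: 10.85
ee_pos: [0.4711, 0.273, 0.283]
eef_rot: [0.709, 0.705, 0.0, 0.0]
ft_force: [0.3, 0.3, -1.1]
width: 0.0173
grip_force: 40.0
```

Call:
step_arm([
  [0, 0, -1],
  [0, 0, -1],
  [0, 0, -1],
  [0, 0, -1],
  [0, 0, -1],
  [0, 0, -1],
  [0, 0, -0.6],
  [0, 0, -0.5],
  [0, 0, -0.5],
  [0, 0, -0.3],
  [0, 0, -0.1],
  [0, 0, 0],
], turn=[0, 0, 0, 0, 0, 0, 0, 0, 0, 0, 0, 0])

```text
time: 12.05
ee_pos: [0.4708, 0.2743, 0.0829]
eef_rot: [0.708, 0.706, 0.0, 0.0]
ft_force: [-0.1, 0.5, -0.3]
width: 0.0171
grip_force: 40.0
```

Call:
step_arm([
  [0, 0, -0.04],
  [0, 0, 0],
  [0, 0, 0],
], turn=[0, 0, 0])

```text
time: 12.35
ee_pos: [0.471, 0.2746, 0.0825]
eef_rot: [0.708, 0.706, 0.001, 0.0]
ft_force: [-0.4, -1.3, 6.4]
width: 0.0172
grip_force: 40.0
```

Call:
step_arm([
  [0, 0, 0],
  [0, 0, 0],
  [0, 0, 0],
  [0, 0, 0],
  [0, 0, 0],
  [0, 0, 0],
], turn=[0, 0, 0, 0, 0, 0], grip=0.3)

```text
time: 12.95
ee_pos: [0.4705, 0.2742, 0.0815]
eef_rot: [0.708, 0.706, -0.0, 0.0]
ft_force: [0.3, -0.1, 0.5]
width: 0.056
grip_force: 0.0
```

Call:
step_arm([
  [0, 0, 0.3],
  [0, 0, 0.7],
  [0, 0, 1],
  [0, 0, 1],
  [0, 0, 1],
  [0, 0, 0],
  [0, 0, 0],
], turn=[0, 0, 0, 0, 0, 0, 0])

```text
time: 13.65
ee_pos: [0.4708, 0.2744, 0.1822]
eef_rot: [0.708, 0.706, 0.001, 0.0]
ft_force: [-1.2, 0.3, -0.6]
width: 0.0607
grip_force: 0.0
```

```bash
python3 - <<'E'
from h import *
c=cap('wrist'); 
P=cloud(c);hsv=cv2.cvtColor(c['image'],cv2.COLOR_RGB2HSV).astype(int)
m=((hsv[...,0]<8)|(hsv[...,0]>172))&(hsv[...,1]>140)&(P[...,2]>.1)&(P[...,2]<.13)
q=P[m]; print(m.sum(),np.percentile(q[:,2],[10,50,90]),cv2.minAreaRect((q[q[:,2]>.107][:,:2]*1000).astype(np.float32)))
t=q[q[:,2]>.107];print(np.polyfit(t[:,1],t[:,2],1),read_state()['ee_pos'])
E
```

```text
1591 [0.11033326 0.11252124 0.11368355] ((470.72137451171875, 275.1810302734375), (62.916263580322266, 15.591513633728027), 89.34306335449219)
[-0.01521568  0.11657959] [0.47036946 0.2741433  0.18133042]
```

Key is back upright, top at 0.1125 as before. Now the pan.

Call:
step_arm([
  [0, 0, 0.5],
  [0.6, -0.5, 0],
  [0.6, -0.5, 0],
  [0.6, -0.5, 0],
  [0.6, -0.5, 0],
  [0.6, -0.5, 0],
  [0.6, -0.5, 0],
  [0.6, -0.5, 0],
  [0.6, -0.5, 0],
  [0.6, -0.16, 0],
  [0.34, 0, 0],
  [0, 0, -0.5],
], turn=[1, 1, 1, 1, 1, 1, 1, 1, 1, 1, 1, 1], grip=0)

```text
time: 14.9
ee_pos: [0.6153, 0.1697, 0.1813]
eef_rot: [0.065, 0.998, -0.0, 0.0]
ft_force: [-0.4, -0.2, -0.3]
width: 0.0872
grip_force: 0.0
```

Call:
step_arm([
  [0, 0, -0.6],
  [0, 0, -1],
  [0, 0, 0],
  [0, 0, 0],
  [0, 0, 0],
], turn=[0, 0, 0, 0, 0])

```text
time: 15.4
ee_pos: [0.6144, 0.1705, 0.1425]
eef_rot: [0.067, 0.998, 0.0, 0.0]
ft_force: [0.4, -0.5, 0.4]
width: 0.0867
grip_force: 0.0
```

```bash
python3 - <<'E'
from h import *
c=cap('wrist');c2=cap('top');s=read_state();print(s['ee_pos'],s['eef_rot'])
np.savez('w4.npz',**c)
for n,k in(('w',c),('t',c2)):
    P=cloud(k)
    m=(P[...,2]>.05)&(P[...,2]<.068)&(abs(P[...,0]-.61)<.07)&(abs(P[...,1]-.17)<.03)
    if m.sum()>5: print(n,m.sum(),cv2.minAreaRect((P[m][:,:2]*1000).astype(np.float32)),np.percentile(P[m][:,2],[5,95]))
save(c,'w4.png')
E
```

```text
[0.61457258 0.1704989  0.14275371] [6.71472423e-02 9.97742697e-01 3.94996199e-04 7.75905151e-04]
w 1430 ((614.7569580078125, 169.80274963378906), (9.687231063842773, 89.07356262207031), 82.09648895263672) [0.05716748 0.06470865]
```

View pics/w4.png

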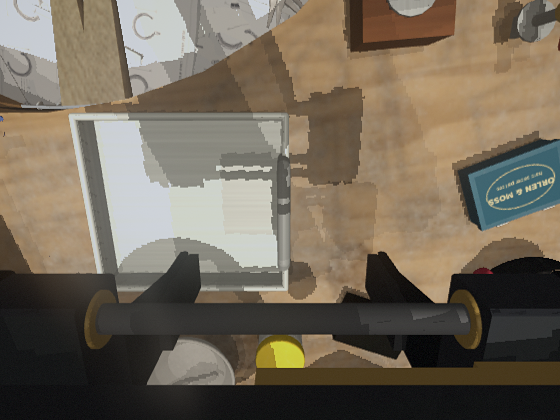

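Wrist view: pan handle at (284,225), measured (0.6148, 0.1698), between the fingers. Descend and grip.

Call:
step_arm([
  [0, 0, -1],
  [0, 0, -1],
  [0, 0, -1],
  [0, 0, -1],
  [0, 0, -0.1],
  [0, 0, 0],
], turn=[0, 0, 0, 0, 0, 0])

```text
time: 16.1
ee_pos: [0.6142, 0.1703, 0.0396]
eef_rot: [0.067, 0.998, 0.0, -0.0]
ft_force: [0.3, -0.8, 0.0]
width: 0.0873
grip_force: 0.0
```

Call:
step_arm([
  [0, 0, 0],
  [0, 0, 0],
  [0, 0, 0],
  [0, 0, 0],
  [0, 0, 0],
  [0, 0, 0],
  [0, 0, 0],
  [0, 0, 0],
  [0, 0, 0],
  [0, 0, 0],
  [0, 0, 0],
], turn=[0, 0, 0, 0, 0, 0, 0, 0, 0, 0, 0], grip=1, newtons=40)

```text
time: 17.2
ee_pos: [0.6141, 0.1704, 0.0391]
eef_rot: [0.067, 0.998, 0.0, 0.0]
ft_force: [-0.2, 0.3, 0.3]
width: 0.0088
grip_force: 40.0
```

Call:
step_arm([
  [-0.1, -0.3, 0],
  [-0.15, -0.4, 0],
  [-0.15, -0.4, 0],
  [-0.15, -0.4, 0],
  [-0.15, -0.4, 0],
  [-0.15, -0.4, 0],
  [-0.15, -0.4, 0],
  [-0.15, -0.4, 0],
  [-0.15, -0.3, 0],
  [-0.22, -0.2, 0],
  [0, 0, 0],
  [0, 0, 0],
], turn=[0.2, 0.25, 0.25, 0.25, 0.25, 0.25, 0.25, 0.25, 0.2, 0, 0, 0])

```text
time: 18.4
ee_pos: [0.5759, 0.08, 0.039]
eef_rot: [-0.062, 0.998, -0.0, -0.0]
ft_force: [0.1, -1.4, -1.1]
width: 0.0086
grip_force: 40.0
```

```bash
python3 - <<'E'
from h import *
s=read_state();print(s['ee_pos'],s['eef_rot'],s['ft_force'])
T=np.array([.6066,-.1665]);a=np.radians(97.2);ex=np.array([np.cos(a),np.sin(a)]);ey=np.array([-ex[1],ex[0]]);R=T-.009*ex
for n in('scene','wrist'):
    c=cap(n);P=cloud(c);np.savez(n+'5.npz',**c)
    q=(P[...,:2]-R);L=np.stack([q@ex,q@ey,P[...,2]],-1)*1000
    ok=(c['z_map']>0)
    m=ok&(abs(L[...,2]-28)<3)&(L[...,0]>70)&(L[...,0]<280)&(abs(L[...,1])<100)&(c['image'].min(-1)>110)
    if m.sum()>5: print(n,'pan rim',m.sum(),cv2.minAreaRect(L[m][:,:2].astype(np.float32)),L[m].min(0),L[m].max(0))
    m=ok&(abs(L[...,2]-75)<2)&(L[...,0]>40)&(L[...,0]<120)&(abs(L[...,1])<75)
    if m.sum()>5: print(n,'riser top',m.sum(),np.percentile(L[m][:,0],[50,98,100]),np.percentile(L[m][:,1],[0,2,98,100]))
    m=ok&(L[...,2]>184)&(L[...,2]<200)&(L[...,0]>-110)&(L[...,0]<-40)&(abs(L[...,1])<70)
    if m.sum()>5: print(n,'tubhandle',m.sum(),cv2.minAreaRect(L[m][:,:2].astype(np.float32)))
E
```

```text
[0.57592491 0.07999216 0.03902131] [-6.16554652e-02  9.98097460e-01 -1.84300852e-04 -1.70911179e-04] [ 0.07253085 -1.43752535 -1.0934669 ]
scene pan rim 189 ((176.82806396484375, -2.8614883422851562), (169.49041748046875, 156.02369689941406), 0.6092931032180786) [ 91.29973653 -81.0715063   25.3190636 ] [261.52112432  75.62577277  30.98416464]
scene riser top 63 [70.21286072 83.56419774 83.860495  ] [45.08909417 45.43874017 74.53172342 74.67432479]
scene tubhandle 252 ((-53.19861602783203, 2.0006332397460938), (100.40760040283203, 11.893332481384277), 89.9355239868164)
wrist pan rim 1034 ((183.2508544921875, -1.414031982421875), (154.76620483398438, 154.51495361328125), 0.15045341849327087) [106.06147868 -78.84258623  27.10736124] [260.80906499  75.98312528  30.99837653]
```

Pan squared up, gap about 9 mm. Closing it a bit, then releasing.

Call:
step_arm([
  [0, -0.1, 0],
  [0, -0.06, 0],
  [0, 0, 0],
  [0, 0, 0],
], turn=[0, 0, 0, 0])

```text
time: 18.9
ee_pos: [0.5761, 0.0764, 0.039]
eef_rot: [-0.062, 0.998, 0.0, 0.0]
ft_force: [-0.1, 1.5, -2.4]
width: 0.0089
grip_force: 40.0
```

Call:
step_arm([
  [0, 0, 0],
  [0, 0, 0],
  [0, 0, 0],
  [0, 0, 0],
  [0, 0, 0],
  [0, 0, 0],
], turn=[0, 0, 0, 0, 0, 0], grip=0.4)

```text
time: 19.5
ee_pos: [0.5761, 0.0762, 0.0391]
eef_rot: [-0.062, 0.998, 0.0, 0.0]
ft_force: [-0.2, 0.2, 0.3]
width: 0.0478
grip_force: 0.0
```

Call:
step_arm([
  [0, 0, 0.4],
  [0, 0, 1],
  [0, 0, 1],
  [0, 0, 1],
  [0, 0, 1],
  [0, 0, 1],
  [0, 0, 1],
  [0, 0, 1],
  [0, 0, 1],
  [0, 0, 0],
  [0, 0, 0],
], turn=[0, 0, 0, 0, 0, 0, 0, 0, 0, 0, 0])

```text
time: 20.6
ee_pos: [0.5762, 0.0762, 0.2499]
eef_rot: [-0.062, 0.998, 0.0, 0.001]
ft_force: [0.7, 0.9, -0.0]
width: 0.0524
grip_force: 0.0
```

Call:
step_arm([
  [0, 0, 0.6],
  [0.15, -1, 0.4],
  [0.15, -1, 0],
  [0.15, -1, 0],
  [0.15, -1, 0],
  [0.15, -1, 0],
  [0.15, -1, 0],
  [0.15, -1, 0],
  [0.15, -1, 0],
  [0.15, -1, 0],
  [0.15, -1, 0],
  [0, -1, 0],
], turn=[0, 0, 0, 0, 0, 0, 0, 0, 0, 0, 0, 0])

```text
time: 21.8
ee_pos: [0.6136, -0.1994, 0.2741]
eef_rot: [-0.062, 0.998, 0.0, -0.0]
ft_force: [-0.3, 0.8, -0.5]
width: 0.0521
grip_force: 0.0
```

Call:
step_arm([
  [0, -1, 0],
  [0, -0.2, 0],
  [0, 0, 0],
  [0, 0, 0],
], turn=[0, 0, 0, 0])

```text
time: 22.2
ee_pos: [0.6138, -0.2273, 0.274]
eef_rot: [-0.063, 0.998, 0.001, -0.0]
ft_force: [-0.4, 0.9, 0.4]
width: 0.0521
grip_force: 0.0
```

```bash
python3 - <<'E'
from h import *
c=cap('wrist');P=cloud(c);s=read_state();print(s['ee_pos'],s['eef_rot'],s['joint_positions'].round(2))
m=(P[...,2]>.182)&(P[...,2]<.198)&(abs(P[...,0]-.6145)<.06)&(abs(P[...,1]+.229)<.03)
print(m.sum(),cv2.minAreaRect((P[m][:,:2]*1000).astype(np.float32)),np.percentile(P[m][:,2],[5,50,95]))
save(c,'w6.png')
E
```

```text
[ 0.61391614 -0.22702142  0.27411113] [-6.30118457e-02  9.98012662e-01  4.82842240e-04 -4.82726678e-06] [ 0.08  0.38  0.28  1.31 -0.11  1.47  2.05]
2006 ((613.1611938476562, -229.75538635253906), (106.01284790039062, 11.91174030303955), 6.962647914886475) [0.18722151 0.19288581 0.19461965]
```

View pics/w6.png

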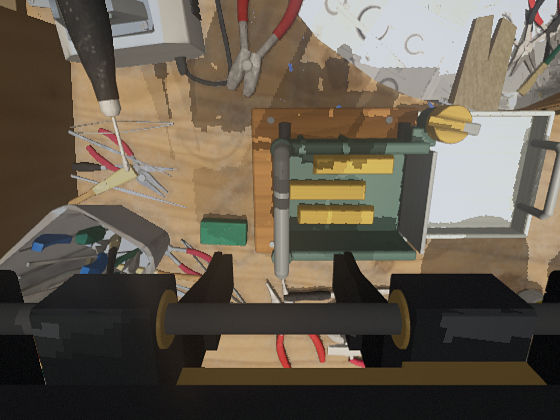

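Wrist view: handle at (281,210) centred between the fingers; screw arm clear of the gate at (470,127); pan up against the front (490,170).

Call:
step_arm([
  [0, -0.1, -1],
  [0, 0, -1],
  [0, 0, -1],
  [0, 0, -0.8],
  [0, 0, -0.3],
  [0, 0, 0],
], turn=[0, 0, 0, 0, 0, 0])

```text
time: 22.85
ee_pos: [0.6134, -0.23, 0.1709]
eef_rot: [-0.063, 0.998, 0.0, -0.001]
ft_force: [-0.6, 0.1, 0.6]
width: 0.052
grip_force: 0.0
```

Call:
step_arm([
  [0, 0, 0],
  [0, 0, 0],
  [0, 0, 0],
  [0, 0, 0],
  [0, 0, 0],
  [0, 0, 0],
  [0, 0, 0],
  [0, 0, 0],
], turn=[0, 0, 0, 0, 0, 0, 0, 0], grip=1, newtons=45)

```text
time: 23.65
ee_pos: [0.6134, -0.2285, 0.1717]
eef_rot: [-0.063, 0.998, 0.002, -0.001]
ft_force: [-4.4, 8.1, 5.9]
width: 0.0106
grip_force: 45.0
```

```bash
python3 - <<'E'
import numpy as np
a0=np.arctan2(106,-123);r=np.hypot(106,123);ex=np.array([-.1253,.992])
p0=None
for t in range(0,56,3):
    a=a0-np.radians(t);p=np.array([r*np.cos(a),r*np.sin(a)])
    if p0 is not None:
        d=(p-p0)/25; print(t,[round(float(v),2) for v in(d[0]*ex[0],d[0]*ex[1],d[1])], (p-np.array([-123,106])).round(1))
    p0=p
E
```

```text
3 [-0.03, 0.23, 0.25] [5.7 6.3]
6 [-0.03, 0.24, 0.24] [11.8 12.3]
9 [-0.03, 0.25, 0.23] [18.1 17.9]
12 [-0.03, 0.26, 0.21] [24.7 23.3]
15 [-0.03, 0.27, 0.2] [31.6 28.2]
18 [-0.04, 0.28, 0.18] [38.8 32.8]
21 [-0.04, 0.29, 0.17] [46.2 37. ]
24 [-0.04, 0.3, 0.15] [53.7 40.9]
27 [-0.04, 0.31, 0.14] [61.5 44.3]
30 [-0.04, 0.32, 0.12] [69.5 47.3]
33 [-0.04, 0.32, 0.1] [77.6 49.9]
36 [-0.04, 0.33, 0.09] [85.8 52.1]
39 [-0.04, 0.33, 0.07] [94.1 53.8]
42 [-0.04, 0.33, 0.05] [102.5  55.1]
45 [-0.04, 0.34, 0.03] [111.   55.9]
48 [-0.04, 0.34, 0.02] [119.5  56.3]
51 [-0.04, 0.34, -0.0] [128.   56.3]
54 [-0.04, 0.34, -0.02] [136.5  55.8]
```

Call:
step_arm([
  [-0.02, 0.11, 0.12],
  [-0.01, 0.12, 0.13],
  [-0.02, 0.12, 0.12],
  [-0.01, 0.12, 0.12],
  [-0.02, 0.12, 0.12],
  [-0.01, 0.13, 0.11],
  [-0.02, 0.13, 0.11],
  [-0.01, 0.13, 0.1],
  [0, 0, 0],
], turn=[0, 0, 0, 0, 0, 0, 0, 0, 0])

```text
time: 24.55
ee_pos: [0.6107, -0.2062, 0.1952]
eef_rot: [-0.062, 0.998, 0.0, 0.0]
ft_force: [0.1, 3.1, -18.1]
width: 0.0107
grip_force: 45.0
```

Call:
step_arm([
  [-0.03, 0.27, 0.2],
  [-0.04, 0.28, 0.18],
  [-0.04, 0.29, 0.17],
  [-0.04, 0.3, 0.15],
  [-0.04, 0.31, 0.14],
  [-0.04, 0.32, 0.12],
  [0, 0, 0],
], turn=[0, 0, 0, 0, 0, 0, 0])

```text
time: 25.25
ee_pos: [0.6052, -0.1622, 0.2205]
eef_rot: [-0.062, 0.998, -0.0, 0.001]
ft_force: [-3.5, -6.1, -9.2]
width: 0.0106
grip_force: 45.0
```

Call:
step_arm([
  [-0.04, 0.32, 0.1],
  [-0.04, 0.33, 0.09],
  [-0.02, 0.17, 0.04],
  [-0.02, 0.17, 0.03],
  [-0.02, 0.17, 0.03],
  [-0.02, 0.17, 0.02],
  [-0.02, 0.17, 0.02],
  [-0.02, 0.17, 0.01],
  [0, 0, 0],
  [0, 0, 0],
  [0, 0, 0],
], turn=[0, 0, 0, 0, 0, 0, 0, 0, 0, 0, 0])

```text
time: 26.35
ee_pos: [0.6008, -0.1234, 0.2308]
eef_rot: [-0.061, 0.998, -0.002, 0.003]
ft_force: [-3.8, -7.7, 4.2]
width: 0.0104
grip_force: 45.0
```

```bash
cat > chk.py <<'E'
from h import *
def bars(n,f=None):
    c=cap(n);P=cloud(c);hsv=cv2.cvtColor(c['image'],cv2.COLOR_RGB2HSV).astype(int)
    if f: save(c,f,None,1.4)
    m=(c['z_map']>0)&(hsv[...,0]>18)&(hsv[...,0]<34)&(hsv[...,1]>100)&(hsv[...,2]>100)&(P[...,2]>.003)&(abs(P[...,0]-.6)<.14)&(P[...,1]>-.25)&(P[...,1]<.1)
    k,l,s,ce=cv2.connectedComponentsWithStats(m.astype(np.uint8))
    for i in range(1,k):
        if s[i,4]>25: print(n,s[i,4],ce[i].round(),np.median(P[l==i],0).round(3))
E
python3 - <<'E'
from chk import *
bars('top');bars('scene','s7.png');s=read_state();print(s['ee_pos'],s['ft_force'])
E
```

```text
top 65 [301. 213.] [ 0.613 -0.024  0.039]
top 70 [302. 220.] [ 0.59  -0.025  0.035]
top 71 [303. 228.] [ 0.564 -0.028  0.036]
top 70 [315. 241.] [ 0.524 -0.061  0.131]
scene 78 [286. 240.] [ 0.528 -0.064  0.129]
[ 0.60081198 -0.12340998  0.23084502] [-5.07486301 -7.22558023  4.41309405]
```

View pics/s7.png

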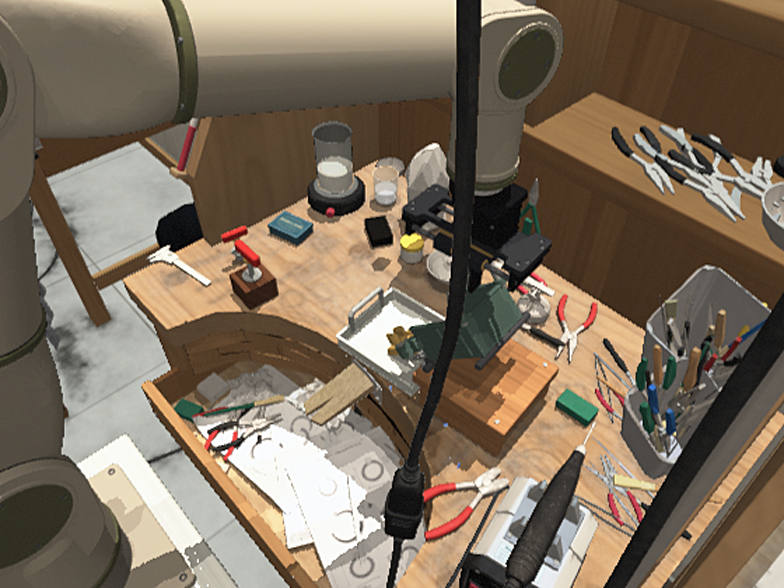

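Scene view: tub is tilted about 44° at (470,320) and the bars are coming off the chute near (400,340). They still lean on it (z 0.036), so I'll tilt a bit further.

Call:
step_arm([
  [-0.02, 0.17, 0.01],
  [-0.02, 0.17, 0.01],
  [-0.02, 0.17, 0],
  [-0.02, 0.17, 0],
  [-0.02, 0.17, 0],
  [-0.02, 0.17, -0.01],
  [-0.02, 0.17, -0.01],
  [0, 0, 0],
  [0, 0, 0],
  [0, 0, 0],
  [0, 0, 0],
], turn=[0, 0, 0, 0, 0, 0, 0, 0, 0, 0, 0])

```text
time: 27.55
ee_pos: [0.598, -0.0926, 0.2311]
eef_rot: [-0.061, 0.998, -0.001, 0.003]
ft_force: [-2.0, -5.9, 4.6]
width: 0.0107
grip_force: 45.0
```

```bash
python3 - <<'E'
from chk import *
bars('top');bars('scene');s=read_state();print(s['ee_pos'],s['ft_force'])
E
```

```text
top 65 [313. 241.] [ 0.524 -0.054  0.12 ]
scene 57 [281. 242.] [ 0.526 -0.056  0.121]
[ 0.59798855 -0.09255782  0.23109092] [-2.55984287 -5.33101559  3.86869567]
```

Tilt is about 54°. Going back down the same arc.

Call:
step_arm([
  [0.04, -0.34, 0.02],
  [0.04, -0.34, 0],
  [0.04, -0.34, -0.01],
  [0.04, -0.34, -0.02],
  [0.04, -0.34, -0.03],
  [0.04, -0.34, -0.05],
  [0.04, -0.34, -0.06],
  [0.02, -0.16, -0.06],
  [0.04, -0.32, -0.13],
  [0, 0, 0],
], turn=[0, 0, 0, 0, 0, 0, 0, 0, 0, 0])

```text
time: 28.65
ee_pos: [0.6058, -0.1646, 0.219]
eef_rot: [-0.061, 0.998, -0.001, 0.001]
ft_force: [4.4, -4.3, 4.7]
width: 0.0106
grip_force: 45.0
```

```bash
python3 - <<'E'
from chk import *
bars('top');bars('scene');s=read_state();print(s['ee_pos'],s['ft_force'])
E
```

```text
top 75 [302. 213.] [ 0.613 -0.024  0.045]
top 82 [303. 220.] [ 0.59  -0.027  0.046]
top 80 [304. 227.] [ 0.567 -0.031  0.048]
top 84 [319. 240.] [ 0.527 -0.073  0.141]
scene 30 [307. 231.] [ 0.618 -0.043  0.065]
scene 146 [288. 241.] [ 0.534 -0.069  0.138]
[ 0.60581478 -0.16388204  0.21930491] [ 4.09211186 -3.51128494  5.07112996]
```

I've used all ten pictures, so the bars' lean gets checked numerically.

```bash
cat >> chk.py <<'E'
T=np.array([.6066,-.1665]);a=np.radians(97.2);ex=np.array([np.cos(a),np.sin(a)]);ey=np.array([-ex[1],ex[0]]);R=T-.009*ex
def prof(n):
    c=cap(n);P=cloud(c);hsv=cv2.cvtColor(c['image'],cv2.COLOR_RGB2HSV).astype(int)
    q=P[...,:2]-R;L=np.stack([q@ex,q@ey,P[...,2]],-1)*1000
    m=(c['z_map']>0)&(hsv[...,0]>18)&(hsv[...,0]<34)&(hsv[...,1]>100)&(hsv[...,2]>70)&(L[...,2]>3)&(abs(L[...,1])<60)&(L[...,0]>-80)&(L[...,0]<260)
    k,l,s,ce=cv2.connectedComponentsWithStats(m.astype(np.uint8))
    for i in range(1,k):
        if s[i,4]>8:
            p=L[l==i];p=p[p[:,0].argsort()];h=max(2,len(p)//10)
            print(n,s[i,4],'back',np.median(p[:h],0).round(),'front',np.median(p[-h:],0).round(),'mid',np.median(p,0).round())
E
python3 -c "
from chk import *
prof('top');prof('scene');prof('wrist')"
```

```text
top 75 back [125. -27.  65.] front [173. -24.  21.] mid [149. -24.  49.]
top 82 back [125.  -3.  70.] front [173.   1.  21.] mid [149.  -1.  50.]
top 81 back [124.  23.  65.] front [172.  24.  20.] mid [148.  23.  45.]
top 19 back [ 98.  58. 131.] front [123.  58. 141.] mid [111.  57. 141.]
scene 9 back [ 28.  24. 319.] front [ 39.  23. 316.] mid [ 35.  24. 317.]
scene 63 back [100.  57. 140.] front [162. -24.  35.] mid [132. -19.  65.]
scene 39 back [146.  32.  38.] front [179.   7.  12.] mid [163.  31.  28.]
wrist 282 back [ 99.  59. 138.] front [121.  58. 141.] mid [108.  58. 145.]
wrist 661 back [121.  23.  66.] front [172.  27.  21.] mid [140.  26.  58.]
wrist 1445 back [122. -15.  65.] front [173. -14.  21.] mid [140.  -8.  57.]
wrist 256 back [  1.  35. 309.] front [  2.  34. 310.] mid [  1.  34. 310.]
wrist 245 back [ 20.  33. 310.] front [ 21.  35. 308.] mid [ 21.  34. 310.]
wrist 19 back [ 71.  27. 307.] front [ 90.  14. 291.] mid [ 74.  27. 307.]
wrist 6158 back [-26.  25. 319.] front [ 46.  25. 318.] mid [ 16.  25. 318.]
wrist 14 back [-34.  24. 320.] front [-32.  25. 321.] mid [-33.  25. 321.]
```

Three bars lean from the pan floor (173,21) onto the chute tip (122,66). They overlap it by only about 10 mm, so lowering slowly will let them slip off into the pan.

Call:
step_arm([
  [0.02, -0.16, -0.06],
  [0.02, -0.16, -0.06],
  [0.02, -0.16, -0.07],
  [0.02, -0.15, -0.07],
  [0.02, -0.15, -0.08],
  [0.02, -0.15, -0.08],
  [0.02, -0.15, -0.08],
  [0.02, -0.14, -0.08],
  [0.02, -0.14, -0.09],
  [0.02, -0.14, -0.09],
  [0.02, -0.14, -0.1],
  [0, 0, 0],
], turn=[0, 0, 0, 0, 0, 0, 0, 0, 0, 0, 0, 0])

```text
time: 30.1
ee_pos: [0.6104, -0.2049, 0.1963]
eef_rot: [-0.062, 0.998, -0.0, -0.0]
ft_force: [3.5, -4.8, -0.6]
width: 0.0107
grip_force: 45.0
```

```bash
python3 -c "
from chk import *
prof('top');prof('wrist');print(read_state()['ee_pos'],read_state()['ft_force'])"
```

```text
top 61 back [136. -26.  74.] front [176. -23.  20.] mid [154. -24.  59.]
top 67 back [137.  -1.  75.] front [176.   0.  23.] mid [156.  -0.  54.]
top 62 back [137.  22.  73.] front [174.  24.  21.] mid [156.  23.  57.]
top 16 back [ 86.  56. 151.] front [103.  57. 150.] mid [ 94.  57. 153.]
wrist 1693 back [ 84.  58. 151.] front [154.  32.  50.] mid [137.  18.  75.]
wrist 270 back [-40.  34. 287.] front [-39.  34. 286.] mid [-40.  34. 287.]
wrist 249 back [-21.  33. 287.] front [-20.  36. 286.] mid [-21.  34. 287.]
wrist 6239 back [-68.  25. 296.] front [  4.  25. 295.] mid [-26.  25. 296.]
[ 0.61039299 -0.20456571  0.1965164 ] [ 3.76626594 -4.60912755 -0.83105959]
```

Call:
step_arm([
  [0.02, -0.13, -0.11],
  [0.01, -0.13, -0.11],
  [0.02, -0.13, -0.11],
  [0.01, -0.12, -0.12],
  [0.02, -0.12, -0.12],
  [0.01, -0.12, -0.12],
  [0.02, -0.12, -0.12],
  [0.01, -0.12, -0.11],
  [0.01, -0.12, -0.11],
  [0, 0, 0],
  [0, 0, 0],
], turn=[0, 0, 0, 0, 0, 0, 0, 0, 0, 0, 0])

```text
time: 31.3
ee_pos: [0.6133, -0.2323, 0.1705]
eef_rot: [-0.062, 0.998, -0.0, -0.0]
ft_force: [3.7, -7.4, -2.9]
width: 0.0107
grip_force: 45.0
```

```bash
python3 -c "
from chk import *
prof('top');prof('scene');print(read_state()['ee_pos'],read_state()['ft_force'])"
```

```text
top 51 back [131. -24.  15.] front [168. -21.  16.] mid [149. -24.  16.]
top 52 back [131.  -0.  17.] front [168.   3.  16.] mid [151.   0.  17.]
top 51 back [131.  23.  19.] front [167.  26.  14.] mid [150.  24.  15.]
top 17 back [ 66.  58. 146.] front [ 86.  59. 154.] mid [ 76.  57. 156.]
scene 26 back [ 69.  57. 158.] front [100.  31. 121.] mid [ 81.  57. 158.]
scene 165 back [117.  30.  15.] front [169.  21.  14.] mid [147.  24.  14.]
[ 0.61332658 -0.23228467  0.17056924] [ 3.22575667 -6.05228168 -3.31566995]
```

All three bars lie flat in the pan (top at z about 16). Ease down and release.

Call:
step_arm([
  [0, 0, -0.06],
  [0, 0, 0],
  [0, 0, 0],
], turn=[0, 0, 0])

```text
time: 31.7
ee_pos: [0.6135, -0.2324, 0.1703]
eef_rot: [-0.062, 0.998, -0.0, 0.0]
ft_force: [1.5, -5.4, 5.5]
width: 0.0107
grip_force: 45.0
```

Call:
step_arm([
  [0, 0, 0],
  [0, 0, 0],
  [0, 0, 0],
  [0, 0, 0],
  [0, 0, 0],
  [0, 0, 0],
], turn=[0, 0, 0, 0, 0, 0], grip=0.4)

```text
time: 32.3
ee_pos: [0.6136, -0.231, 0.1699]
eef_rot: [-0.062, 0.998, 0.0, -0.0]
ft_force: [-0.1, -0.4, -0.1]
width: 0.0489
grip_force: 0.0
```

Call:
step_arm([
  [0, 0, 0.4],
  [0, 0, 1],
  [0, 0, 1],
  [0, 0, 1],
  [0, 0, 1],
  [0, 0, 1],
  [0, 0, 1],
  [0, 0, 0],
  [0, 0, 0],
], turn=[0, 0, 0, 0, 0, 0, 0, 0, 0])

```text
time: 33.2
ee_pos: [0.6137, -0.2314, 0.3309]
eef_rot: [-0.062, 0.998, -0.0, 0.001]
ft_force: [0.0, 0.3, -0.3]
width: 0.0521
grip_force: 0.0
```

```bash
cat >> chk.py <<'E'
def tubpan(n):
    c=cap(n);P=cloud(c);q=P[...,:2]-R;L=np.stack([q@ex,q@ey,P[...,2]],-1)*1000;ok=c['z_map']>0
    m=ok&(L[...,2]>182)&(L[...,2]<198)&(L[...,0]>-110)&(L[...,0]<-30)&(abs(L[...,1])<70)
    if m.sum()>9: print(n,'handle',m.sum(),cv2.minAreaRect(L[m][:,:2].astype(np.float32)),np.percentile(L[m][:,2],[50,95]))
    m=ok&(abs(L[...,2]-151)<9)&(L[...,0]>-70)&(L[...,0]<70)&(abs(L[...,1])<62)
    if m.sum()>30:
        p=L[m];print('rim slope',np.linalg.lstsq(np.c_[p[:,:2],np.ones(len(p))],p[:,2],rcond=None)[0])
    m=ok&(abs(L[...,2]-28)<3)&(L[...,0]>80)&(L[...,0]<280)&(abs(L[...,1])<100)&(c['image'].min(-1)>110)
    if m.sum()>9: print('pan',m.sum(),cv2.minAreaRect(L[m][:,:2].astype(np.float32)))
E
python3 -c "
from chk import *
prof('wrist');tubpan('wrist');tubpan('scene');tubpan('top');print(read_state()['ee_pos'])"
```

```text
wrist 127 back [ 67.  58. 159.] front [ 86.  59. 160.] mid [ 76.  58. 160.]
wrist 35 back [164.  30.  18.] front [169.  25.  16.] mid [166.  26.  17.]
wrist 36 back [164.  -2.  17.] front [169.   8.  14.] mid [166.   2.  17.]
wrist 36 back [164. -22.  17.] front [168. -24.  16.] mid [166. -22.  17.]
wrist 370 back [-27.  35. 418.] front [-26.  34. 421.] mid [-27.  34. 421.]
wrist 6467 back [-75.  25. 430.] front [ -2.  25. 429.] mid [-34.  25. 430.]
wrist handle 1431 ((-58.34473419189453, 1.6004371643066406), (107.1739501953125, 11.695886611938477), 89.56214904785156) [192.84709969 194.68564991]
rim slope [-1.31771971e-02  9.92781679e-03  1.51570509e+02]
pan 372 ((179.2717742919922, -1.6966094970703125), (155.07127380371094, 155.10035705566406), 89.9364242553711)
scene handle 267 ((-57.56245422363281, 1.577392578125), (105.53936004638672, 12.377814292907715), 89.98564910888672) [190.35869115 193.41167919]
rim slope [-2.04792803e-02  2.50546104e-03  1.49194817e+02]
pan 202 ((173.2001953125, -2.5317153930664062), (171.2150115966797, 156.3610382080078), 0.08468988537788391)
top handle 16 ((-55.47877883911133, 1.1802711486816406), (8.76720905303955, 107.100830078125), 0.9775728583335876) [189.40635403 196.27837738]
rim slope [-1.37025185e-02 -4.92826260e-03  1.51087873e+02]
pan 130 ((171.504638671875, -1.2210845947265625), (156.01275634765625, 169.0236053466797), 89.84568786621094)
[ 0.61322354 -0.23107933  0.32907493]
```

```bash
python3 - <<'E'
import chk
from chk import *
for n in('scene','top'):
    chk.cap=lambda k:dict(np.load(k+'0.npz'));print('before',n);tubpan(n)
c=camera('scene');P=cloud(c);hsv=cv2.cvtColor(c['image'],cv2.COLOR_RGB2HSV).astype(int)
m=((hsv[...,0]<8)|(hsv[...,0]>172))&(hsv[...,1]>140)&(P[...,2]>.09)&(P[...,2]<.12)&(abs(P[...,0]-.47)<.03)&(abs(P[...,1]-.275)<.06)
print('key',m.sum(),P[m].max(0),cv2.minAreaRect((P[m][:,:2]*1000).astype(np.float32)))
E
```

```text
before scene
scene handle 265 ((-53.34601974487305, 1.9011688232421875), (103.61299133300781, 12.007621765136719), 89.91031646728516) [190.51237987 193.2924136 ]
rim slope [-2.24553287e-02  4.01540165e-03  1.49253848e+02]
pan 155 ((219.50543212890625, -19.836875915527344), (158.10064697265625, 79.6583023071289), 74.17185974121094)
before top
top handle 144 ((-54.4671745300293, -0.6611671447753906), (12.505409240722656, 104.84626007080078), 0.518551230430603) [190.87980297 195.60872431]
rim slope [-1.17653905e-02  2.69221872e-04  1.50691121e+02]
pan 98 ((219.65679931640625, -18.635498046875), (155.86744689941406, 82.3062515258789), 74.52058410644531)
key 163 [0.47889168 0.3062638  0.11415856] ((470.9389953613281, 273.4993591308594), (65.5186767578125, 15.92566204071045), 89.94245910644531)
```

Rim slope matches the start, so the tub is level, about 4 mm back. The key is upright, and the bars are in the pan.

```bash
python3 -c "
from bench import *
print(close_job())"
```

```text
the job is handed in; nothing more can be done
None
```

I handed the job in at about 33 s: screw undone, key upright in its stand, all three bars flat in the pan, and the tub level on its step about 4 mm behind where it started; `close_job()` gave no verdict.

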